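# Sweep the casting offcuts off the trimming board

## Robot

A 6-joint arm with a two-finger parallel gripper is mounted at the origin on the work surface. World frame = base frame: x ahead of the robot, y to its left, z up, the work surface at z = 0. Lengths are in m, angles in rad, forces in N, time in s.
With the tool pointing down it reaches from about 0.35 to 0.925 m from the base axis. Payload 6.4 kg.
Tool frame: the origin (TCP) lies between the finger pads; the fingertips stand 11 mm ahead of it and the grasp point (between the pads) lies 8 mm behind it; z points along the fingers, y is the line along which they close (so a half turn about z gives the same grasp; the last joint's range is limited). The gripper opens to 85 mm and grips with 20 to 120 N. Pads are 22 mm wide; open, the fingers measure 114 mm over their backs; the gripper's body (76 mm by 85 mm) begins 54 mm behind the grasp point. The pads swing forward as they close: fully open they stand 13 mm farther back than shut.
Start: joints at [0.992, 0.245, 1.558, -0, 1.339, -0.174], TCP at [0.256, 0.597, 0.242] pointing down, gripper open.
Joint ranges: [-3.13, 3.13], [-1.02, 2.26], [0.13, 2.54], [-0.95, 4.09], [0.21, 2.88], [-2.74, 2.74]. Speed limits (rad/s): [2.57, 2.57, 3.14, 3.14, 3.14, 3.14].

## Interface

Orientations are given as a 3x3 rotation matrix whose columns are the frame's x, y, z axes.
In Python, from plant import arm gives the robot as it stands.
- The arm moves only by the tool play_rows, never from a script. Its argument "motion" is text: rows parted by semicolons, each of 7 numbers parted by spaces: the shift along the tool's x, y, z in cm, then the turn, a rotation vector about the tool's x, y, z in rad, then the opening, from 0 (shut) to 1 (fully open). In form: tx ty tz ax ay az claw; .... A call has 1 to 8 rows; each row shifts and turns the commanded pose from where the row before left it, along the tool's axes as they then stand; what a row does not reach is not made up. A row lasts 1/10 s, in which the tool goes at most 50 mm and 8.59 degrees, less where a joint would pass 70% of its speed; a pose out of reach is approached as far as the arm can. A call with a gripper value outside its range is refused whole. The fingers move at their own pace and stop on an object; "grip_force" is the grip in N (left out, the last holds). Time passes only in rows, so rows that do not move let the fingers close. It gives the time, the measured TCP pose, the force, the opening and the grip force at its end, in the units of the state.
- arm.get_obs(): the state, without advancing time (a new reading comes with each control period).
- arm.grab_frame(name): name is "scene" or "top" or "wrist"; returns a dict with "color" (420x560x3 uint8, red, green, blue), "z_map" (420x560 float32, m along the optical axis (not along the pixel's ray), 0 where there is no reading), "K" (3x3 intrinsics, pixels), "R" (3x3) and "t" (3): a world point X has camera coordinates R X + t. Camera axes: x right, y down, z forward; pixel columns grow to the right and rows downward; lengths in m; the calibration is good to about 2 mm. The wrist camera is an equidistant fisheye: a pixel r from the principal point sees the ray r / f radians off the axis. A picture is of the moment at which its call begins.
- arm.job_done(): hands the job in; it is judged then, once.
The state is a dict: "time": time; "joint_pos": joint angles; "joint_velocities": joint speeds; "joint_torque": joint torques, N m; "ee_pos": TCP position; "tcp_rot": TCP orientation; "ft_force": force on the tool from outside, world axes, zero at the start; "moment": the same for the moment, N m; "opening": finger opening in m; "grasp_force": force on a finger pad.
Only numpy, scipy, OpenCV 4.12 (cv2) and the standard library are available. Lean on these libraries where they do the work, as an engineer would, in place of code of your own. Each camera call takes 0.05 s, during which the arm holds its last target. There are 200 camera calls.

## Task

Clear the green trimming board the way you would with the side of your hand: with the fingers, sweep the four cream resin offcuts (two round plugs, two bars) along the board and over its edge into the black scrap pan, without picking any of them up. Leave the painted fish fillet and the paint jar standing on the board, and the finished sushi in the aluminium pan, where they are.

Things in the scene. Friction and masses are not known exactly. Their poses are not given: they have to be found in the camera images.
- board: bright green plastic trimming board, 260 mm (its x) by 300 mm (its y), flat top 30 mm above the bench, no rims; it does not move. Origin at the centre of its underside, at bench height. Its x points away from the robot within about 0.2 rad; a pan stands at each y end. The offcuts start with their centres within about 30 mm either side of its y axis
- scrap_pan: the black scrap pan, empty at the start, where the offcuts go: shallow pan, 240 mm (its x, along the board's x) by 165 mm (its y), rim 25 mm above the bench, walls and floor 3 mm thick; it does not move. It stands 1 to 4 mm from the board's +y or -y end (this changes), the other pan at the other. Origin at the centre of its underside
- finished_pan: the bare aluminium pan for finished work, holding two replica sushi: shallow pan, 240 mm (its x, along the board's x) by 165 mm (its y), rim 25 mm above the bench, walls and floor 3 mm thick; it does not move. It stands 1 to 4 mm from the board's +y or -y end (this changes), the other pan at the other. Origin at the centre of its underside
- plug1: loose offcut: cream-coloured hard resin plug, a slightly tapered round stub 28 mm across its base, 24 mm across its top and 20 mm high, about 12 g, standing on the board. Origin at its centre, 10 mm above the board; its z is the axis of the stub
- plug2: loose offcut: cream-coloured hard resin plug, a slightly tapered round stub 28 mm across its base, 24 mm across its top and 20 mm high, about 12 g, standing on the board. Origin at its centre, 10 mm above the board; its z is the axis of the stub
- bar1: loose offcut: cream-coloured hard resin bar, 40 mm (its x) by 16 mm by 16 mm, about 12 g, lying on the board at any yaw. Origin at its centre, 8 mm above the board
- bar2: loose offcut: cream-coloured hard resin bar, 40 mm (its x) by 16 mm by 16 mm, about 12 g, lying on the board at any yaw. Origin at its centre, 8 mm above the board
- fillet: painted replica of a mackerel fillet, silver with dark stripes and a yellow underside, 116 mm long (roughly along the board's y) by 44 mm wide (its x) by 18 mm high, 90 g, loose, lying near the board's near or far edge: to be left alone. Origin at the centre of its underside, on the board's top
- jar: small brown paint jar with a white cap, 44 mm across and 38 mm tall, 70 g, loose, standing on the board near the other of these two edges: to be left alone. Origin at the centre of its underside, on the board's top
- egg_nigiri: finished replica of an omelette nigiri (yellow top, black band), 56 mm (its x) by 28 mm by 24 mm high, 40 g, loose, lying in the finished pan: to be left alone. Origin at the centre of its underside
- salmon_nigiri: finished replica of a salmon nigiri (orange top, pale stripes), 56 mm (its x) by 28 mm by 24 mm high, 40 g, loose, lying in the finished pan: to be left alone. Origin at the centre of its underside

How it is judged:
At the end, for the whole second after the job is handed in: All four offcuts lie at rest in the black scrap pan: centres within 114 and 77 mm of its middle along its long and short sides, and under 38 mm above the bench. Fillet, jar and both sushi pieces are within 15 mm of where they started, the jar upright (x of plug1 in the frame of scrap_pan between -0.114 and 0.114 m and y of plug1 in the frame of scrap_pan between -0.077 and 0.077 m and z of each of plug1, plug2, bar1, bar2 in the frame of scrap_pan below 0.038 m and linear speed of each of plug1, plug2, bar1, bar2 below 0.03 m/s and x of plug2 in the frame of scrap_pan between -0.114 and 0.114 m and y of plug2 in the frame of scrap_pan between -0.077 and 0.077 m and x of bar1 in the frame of scrap_pan between -0.114 and 0.114 m and y of bar1 in the frame of scrap_pan between -0.077 and 0.077 m and x of bar2 in the frame of scrap_pan between -0.114 and 0.114 m and y of bar2 in the frame of scrap_pan between -0.077 and 0.077 m and distance of each of fillet, jar, egg_nigiri, salmon_nigiri from where it was at the start of the episode below 0.015 m and angle between jar's own z axis and vertical below 0.3 rad); the robot touches nothing.
It fails at once if an offcut is lifted: its centre rises more than 62 mm above the bench (over 20 mm higher than it lies on the board) (height (world z) of any of plug1, plug2, bar1, bar2 above 0.062 m).
It fails at once if the fillet, the jar or a finished sushi piece is moved by more than 15 mm, or the jar is tipped (distance of any of fillet, jar, egg_nigiri, salmon_nigiri from where it was at the start of the episode above 0.015 m or angle between jar's own z axis and vertical above 0.3 rad).
It also fails if it takes over 67 s, if anything falls off the work surface, if the arm or the gripper's body presses on something with over 40 N, if the wrist force passes 120 N, or if a joint passes its speed limit or range.

## Working session

There is one attempt and no reset: what is moved stays moved. The work goes in short steps, Python scripts to look and compute and a tool call to move; the robot and the scene stay as the last step left them, time stands still between calls to the robot, and variables do not carry over. Pictures are saved under pics/ and viewed, at most 10 in all, crops included, and the job is handed in when it is done.

Besides the shell and the picture viewer there is one more tool, called after "Request:" as name(argument=value, ...) on one line, values as JSON. play_rows: Moves the arm, as the interface text tells. Its arguments: {"type":"object","properties":{"motion":{"type":"string"},"grip_force":{"type":"number"}},"required":["motion"]}

```bash
mkdir -p pics; cat > h.py <<'E'
import numpy as np, cv2
from plant import arm
def pts(f):
    z=f["z_map"].astype(float);K=f["K"];v,u=np.mgrid[:z.shape[0],:z.shape[1]]
    c=np.stack([(u-K[0,2])/K[0,0]*z,(v-K[1,2])/K[1,1]*z,z],-1)
    return (c-f["t"])@f["R"]   # R^T(c-t)
def shot(n,fn):
    f=arm.grab_frame(n);cv2.imwrite("pics/"+fn,f["color"][:,:,::-1]);return f
E
python3 - <<'E'
from h import *
f=shot("top","top0.png");np.savez("top0.npz",**f)
g=shot("scene","scene0.png");np.savez("scene0.npz",**g)
o=arm.get_obs();print(o["ee_pos"],o["tcp_rot"],o["opening"],o["time"])
print(f["K"],-f["R"].T@f["t"])
E
```

```text
[0.25570569 0.59702704 0.24125574] [[-9.19183479e-01  3.93828303e-01 -9.99969697e-04]
 [ 3.93829450e-01  9.19182235e-01 -1.54373679e-03]
 [ 3.11187139e-04 -1.81279487e-03 -9.99998308e-01]] 0.08573621224075534 0.1
[[393.96382066   0.         274.4336083 ]
 [  0.         393.96382066 212.42612013]
 [  0.           0.           1.        ]] [0.48782576 0.01839958 0.86331009]
```

View pics/top0.png

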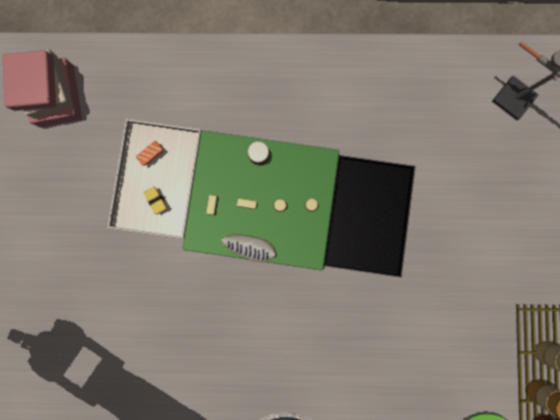

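View pics/scene0.png

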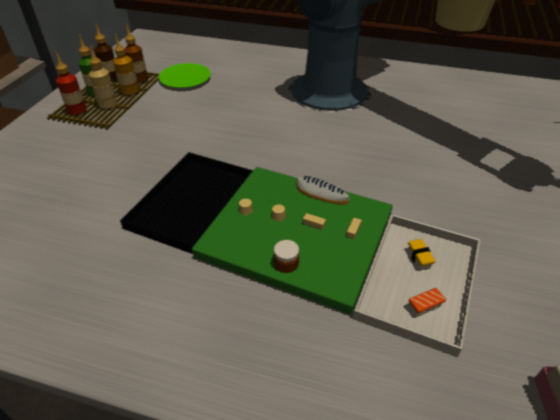

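The top view has +x up and +y left. The scrap pan is at the right (-y) end, centre about (370,215). The offcuts lie in a row at (212,205), (247,203), (280,205) and (312,205). The jar is at (258,152) and the fillet at (249,247). Next I'll measure these.

```bash
python3 - <<'E'
from h import *
f=dict(np.load("top0.npz"));P=pts(f);hsv=cv2.cvtColor(f["color"],cv2.COLOR_RGB2HSV)
def ray(u,v,h):
    K=f["K"];d=f["R"].T@np.array([(u-K[0,2])/K[0,0],(v-K[1,2])/K[1,1],1]);c=-f["R"].T@f["t"]
    return c+d*(h-c[2])/d[2]
g=cv2.inRange(hsv,(45,120,40),(75,255,255));g[330:]=0
c=max(cv2.findContours(g,0,2)[0],key=cv2.contourArea);hull=cv2.convexHull(c)
W=np.array([ray(*p[0],.03)[:2] for p in hull],np.float32);r=cv2.minAreaRect(W*1000);print("board",r)
print(cv2.boxPoints(r))
bx=cv2.boxPoints(r);e=bx-np.roll(bx,1,0);L=[x/np.linalg.norm(x) for x in e]
X=[x for x in L if x[0]>.9][0];Y=np.array([-X[1],X[0]]);C=np.array(r[0]);print("X",X,"yaw",np.arctan2(X[1],X[0]))
ins=np.zeros_like(g);cv2.drawContours(ins,[hull],-1,255,-1)
m=cv2.bitwise_and(ins,cv2.bitwise_not(g));m=cv2.morphologyEx(m,cv2.MORPH_OPEN,np.ones((3,3)))
n,l,s,ce=cv2.connectedComponentsWithStats(m)
for i in range(1,n):
    if s[i,4]<40: continue
    q=P[l==i];h=np.percentile(q[:,2],90)
    hh={True:h,False:.03}[h>.035]
    vs,us=np.nonzero(l==i);w=np.array([ray(u,v,hh)[:2] for u,v in zip(us,vs)])*1000
    b=(w-C)@np.c_[X,Y]
    print(ce[i].round(0),s[i,4],"h",round(h,3),"world",w.mean(0).round(0),"board mean",b.mean(0).round(0),"min",b.min(0).round(0),"max",b.max(0).round(0), cv2.minAreaRect(b.astype(np.float32))[1:])
for (u,v) in [(338,155),(413,166),(401,276),(325,265)]: print("pan",((ray(u,v,.025)[:2]*1000-C)@np.c_[X,Y]).round(0))
print("board top z",np.median(P[g>0][:,2]))
E
```

```text
board ((649.65966796875, 42.12004089355469), (3.5734105110168457, 16.67619514465332), 57.15627670288086)
[[641.6854    45.141098]
 [655.6959    36.09677 ]
 [657.6339    39.098984]
 [643.6234    48.14331 ]]Traceback (most recent call last):
  File "<stdin>", line 11, in <module>
IndexError: list index out of range
```

```bash
cat > m.py <<'E'
from h import *
def ray(f,u,v,h):
    K=f["K"];d=f["R"].T@np.array([(u-K[0,2])/K[0,0],(v-K[1,2])/K[1,1],1]);c=-f["R"].T@f["t"]
    return c+d*(h-c[2])/d[2]
def measure(f):
    P=pts(f);k=f["color"].astype(int);hsv=cv2.cvtColor(f["color"],cv2.COLOR_RGB2HSV)
    g=((k[...,1]>1.6*k[...,0])&(k[...,1]>1.6*k[...,2])&(k[...,1]>40)).astype(np.uint8)*255;g[330:]=0
    c=max(cv2.findContours(g,0,2)[0],key=cv2.contourArea);hull=cv2.convexHull(c)
    W=np.array([ray(f,*p[0],.03)[:2] for p in hull],np.float32);r=cv2.minAreaRect(W*1000);print("board",r,hsv[200,230],"z",np.median(P[g>0][:,2]))
    bx=cv2.boxPoints(r);e=bx-np.roll(bx,1,0)
    X=[x/np.linalg.norm(x) for x in e if x[0]>.9*np.linalg.norm(x)][0];Y=np.array([-X[1],X[0]]);C=np.array(r[0]);print("X",X,"yaw",np.arctan2(X[1],X[0]))
    ins=np.zeros_like(g);cv2.drawContours(ins,[hull],-1,255,-1)
    m=cv2.bitwise_and(ins,cv2.bitwise_not(g));m=cv2.morphologyEx(m,cv2.MORPH_OPEN,np.ones((3,3)))
    n,l,s,ce=cv2.connectedComponentsWithStats(m)
    for i in range(1,n):
        if s[i,4]<40: continue
        h=np.percentile(P[l==i][:,2],90);vs,us=np.nonzero(l==i)
        w=np.array([ray(f,u,v,max(h,.03))[:2] for u,v in zip(us,vs)])*1000;b=(w-C)@np.c_[X,Y]
        print(ce[i].round(0),s[i,4],"h",round(h,3),"world",w.mean(0).round(0),"board",b.mean(0).round(0),"min",b.min(0).round(0),"max",b.max(0).round(0),np.round(cv2.minAreaRect(b.astype(np.float32))[1]))
    return C,X,Y
E
python3 - <<'E'
from m import *
f=dict(np.load("top0.npz"));C,X,Y=measure(f)
for (u,v) in [(338,155),(413,166),(401,276),(325,265)]: print("pan",((ray(f,u,v,.025)[:2]*1000-C)@np.c_[X,Y]).round(0))
o=arm.get_obs();R=o["tcp_rot"];print(np.arctan2(R[1,1],R[0,1]))
E
```

```text
board ((651.2467041015625, 39.6775016784668), (1.5214859247207642, 4.536552429199219), 45.827003479003906) [ 53 108 135] z 0.02981158825712932Traceback (most recent call last):
  File "<stdin>", line 2, in <module>
  File "m.py", line 11, in measure
    X=[x/np.linalg.norm(x) for x in e if x[0]>.9*np.linalg.norm(x)][0];Y=np.array([-X[1],X[0]]);C=np.array(r[0]);print("X",X,"yaw",np.arctan2(X[1],X[0]))
      ~~~~~~~~~~~~~~~~~~~~~~~~~~~~~~~~~~~~~~~~~~~~~~~~~~~~~~~~~~~~~^^^
IndexError: list index out of range
```

```bash
sed -i 's/^    g=((k.*$/    g=cv2.morphologyEx(cv2.inRange(hsv,(42,70,30),(75,255,255)),cv2.MORPH_CLOSE,np.ones((2,2)));g[330:]=0/' m.py
python3 - <<'E'
from m import *
f=dict(np.load("top0.npz"));k=f["color"];print(k.shape,k.dtype,k[180,230],k[180,300],k[230,215],k[205,212],k[205,281],k[100,300])
C,X,Y=measure(f)
for (u,v) in [(338,155),(413,166),(401,276),(325,265)]: print("pan",((ray(f,u,v,.025)[:2]*1000-C)@np.c_[X,Y]).round(0))
o=arm.get_obs();R=o["tcp_rot"];print(np.arctan2(R[1,1],R[0,1]))
E
```

```text
(420, 560, 3) uint8 [ 91 134  77] [ 86 129  72] [ 97 139  81] [205 198 146] [205 194 142] [146 138 131]
board ((566.2427368164062, 52.85392761230469), (301.13006591796875, 257.4715881347656), 82.22213745117188) [ 53 108 135] z 0.030006530777388754
X [ 0.9908002 -0.1353328] yaw -0.13574935
[259. 154.] 418 h 0.07 world [658.  59.] board [90. 18.] min [66. -5.] max [114.  41.] [47. 43.]
[212. 206.] 190 h 0.047 world [552. 156.] board [-28. 100.] min [-48.  90.] max [ -7. 111.] [41. 20.]
[247. 204.] 178 h 0.047 world [556.  83.] board [-15.  29.] min [-24.   8.] max [-5. 49.] [42. 19.]
[312. 205.] 139 h 0.051 world [554. -51.] board [   2. -104.] min [ -10. -117.] max [ 16. -91.] [25. 25.]
[281. 206.] 137 h 0.051 world [552.  14.] board [ -9. -41.] min [-22. -54.] max [  4. -28.] [25. 25.]
[251. 248.] 1029 h 0.049 world [465.  75.] board [-103.    9.] min [-128.  -46.] max [-79.  68.] [114.  48.]
pan [ 120. -146.]
pan [ 119. -308.]
pan [-116. -312.]
pan [-117. -151.]
1.1660028344077862
```

Everything checks out: board 301×257 mm, top at z = 0.030, jar top 0.070, plugs 0.051, bars 0.047. In the board frame the jar starts at x > 66 and the fillet ends at x < -79, so the lane is clear. I'll turn the tool so the nearly shut fingers lie across the board, then move over it.

Request:
play_rows(motion="0 0 0 0 0 0.13 0.07; 0 0 0 0 0 0.13 0.07; 0 0 0 0 0 0.13 0.07; 0 0 0 0 0 0.13 0.07; 0 0 0 0 0 0.13 0.07; 0 0 0 0 0 0.13 0.07; 0 0 0 0 0 0.13 0.07; 0 0 0 0 0 0.13 0.07", grip_force=30)

```text
time: 0.9
ee_pos: [0.2558, 0.5972, 0.2416]
tcp_rot: [[-0.12, 0.993, -0.001], [0.993, 0.12, -0.001], [-0.001, -0.001, -1.0]]
ft_force: [0.1, 0.1, 0.2]
opening: 0.0059
grasp_force: 0.0
```

Request:
play_rows(motion="0 0 0 0 0 0.13 0.07; 0 0 0 0 0 0.132 0.07; 0 0 0 0 0 0 0.07; -3 2 0 0 0 0 0.07; -3 2 0 0 0 0 0.07; -3 2 0 0 0 0 0.07; -3 2 0 0 0 0 0.07; -3 2 0 0 0 0 0.07")

```text
time: 1.7
ee_pos: [0.335, 0.4339, 0.242]
tcp_rot: [[0.132, 0.991, -0.0], [0.991, -0.132, -0.0], [-0.0, -0.0, -1.0]]
ft_force: [0.4, 0.3, 0.5]
opening: 0.006
grasp_force: 0.0
```

Request:
play_rows(motion="-3 2 0 0 0 0 0.07; -3 2 0 0 0 0 0.07; -3 2 0 0 0 0 0.07; -3 2 0 0 0 0 0.07; -3 2 0 0 0 0 0.07; -3 2 0 0 0 0 0.07; -3 2 0 0 0 0 0.07; -3 2 0 0 0 0 0.07")

```text
time: 2.5
ee_pos: [0.461, 0.1744, 0.2422]
tcp_rot: [[0.132, 0.991, -0.0], [0.991, -0.132, 0.0], [0.0, -0.0, -1.0]]
ft_force: [0.4, 0.2, 0.2]
opening: 0.0059
grasp_force: 0.0
```

```bash
cat >> m.py <<'E'
C0=np.array([566.24,52.85]);X0=np.array([.9908,-.1353]);Y0=np.array([.1353,.9908])
def where():
    o=arm.get_obs();R=o["tcp_rot"];p=o["ee_pos"]*1000;d=p[:2]-C0
    print("t",o["time"],"board xy",d@X0,d@Y0,"z",p[2],"yaw tool y",np.arctan2(R[1,1],R[0,1]),"R z",R[:,2].round(4),"open",o["opening"],"F",np.round(o["ft_force"],1))
E
python3 -c "
from m import *
where()"
```

```text
t 2.5 board xy -120.72688839237583 106.21593170990468 z 242.19735711570692 yaw tool y -0.13276345185276256 R z [-0.e+00  1.e-04 -1.e+00] open 0.005874323001177507 F [0.4 0.2 0.2]
```

Request:
play_rows(motion="-2.5 1.8 0.5 0 0 0 0.07; -3.5 2.5 1 0 0 0 0.07; -3.5 2.5 1.5 0 0 0 0.07; -3.5 2.5 2 0 0 0 0.07; -2.7 2 3 0 0 0 0.07; -1.5 0.7 3 0 0 0 0.07; -0.5 0.3 3 0 0 0 0.07; 0 0 0 0 0 0 0.07")

```text
time: 3.3
ee_pos: [0.5553, -0.0164, 0.0976]
tcp_rot: [[0.135, 0.991, -0.009], [0.991, -0.135, 0.002], [0.001, -0.01, -1.0]]
ft_force: [-1.0, -0.2, -0.7]
opening: 0.0059
grasp_force: 0.0
```

```bash
python3 - <<'E'
from m import *
where();f=shot("scene","s1.png");P=pts(f)
cv2.imwrite("pics/s1c.png",cv2.resize(f["color"][100:320,120:400,::-1],None,fx=2.5,fy=2.5))
p=arm.get_obs()["ee_pos"];d=np.hypot(P[...,0]-p[0],P[...,1]-p[1])
q=P[(d<.03)&(f["z_map"]>0)&(P[...,2]>.056)];print("tip z",np.sort(q[:,2])[:12].round(4),"extent",((q[q[:,2]<.12][:,:2]*1000-C0)@np.c_[X0,Y0]).min(0),((q[q[:,2]<.12][:,:2]*1000-C0)@np.c_[X0,Y0]).max(0))
E
```

```text
t 3.3 board xy -1.4689349949956019 -70.06832422870113 z 97.62002459623416 yaw tool y -0.1352099139960094 R z [-0.0094  0.0022 -1.    ] open 0.005931345182155555 F [-1.  -0.2 -0.7]
tip z [0.084  0.0847 0.085  0.0854 0.0867 0.0867 0.087  0.087  0.0874 0.0878
 0.0883 0.0888] extent [ -8.49489147 -80.23080631] [ 17.53320886 -57.59398313]
```

View pics/s1c.png

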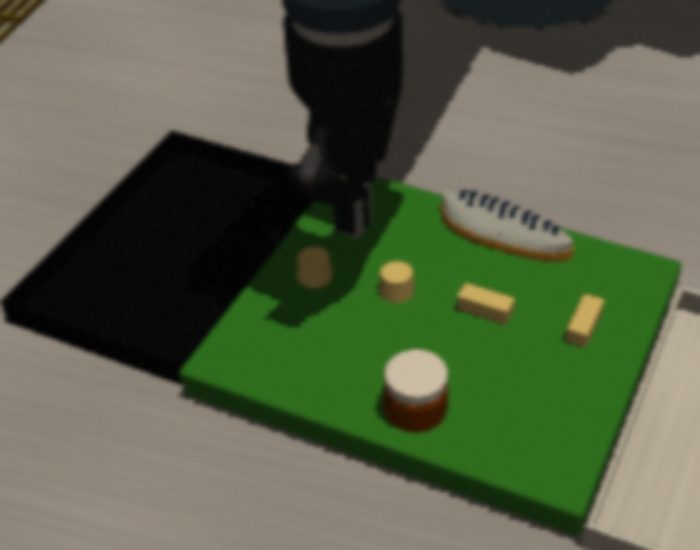

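The fingertips, at crop pixel (352,232), are about 12 mm ahead of the TCP. They hang between plug1 (315,265) and plug2 (395,280). Next I'll descend.

Request:
play_rows(motion="0 0 0 0 0 0 0.07; 0 0 1.5 0 0 0 0.07; 0 0 1.5 0 0 0 0.07; 0 0 1.3 0 0 0 0.07; 0 0 0.6 0 0 0 0.07; 0 0 0 0 0 0 0.07; 0 0 0 0 0 0 0.07")

```text
time: 4.05
ee_pos: [0.5587, -0.0162, 0.0533]
tcp_rot: [[0.136, 0.991, 0.0], [0.991, -0.136, 0.0], [0.0, 0.0, -1.0]]
ft_force: [0.1, 0.8, 0.7]
opening: 0.0057
grasp_force: 0.0
```

```bash
python3 -c "
from m import *
where()"
```

```text
t 4.05 board xy 1.8737470334648223 -69.43380731636536 z 53.27575073456175 yaw tool y -0.13592464024291367 R z [ 0.  0. -1.] open 0.005716471729303698 F [0.1 0.8 0.7]
```

Request:
play_rows(motion="0 0 0.6 0 0 0 0.07; -0.6 0 0 0 0 0 0.07; -1 0 0 0 0 0 0.07; -1.5 0 0 0 0 0 0.07; -2 0 0 0 0 0 0.07; -2 0 0 0 0 0 0.07; -2 0 0 0 0 0 0.07; -2 0 0 0 0 0 0.07")

```text
time: 4.85
ee_pos: [0.5433, -0.1283, 0.0476]
tcp_rot: [[0.136, 0.991, 0.001], [0.991, -0.136, -0.0], [-0.0, 0.001, -1.0]]
ft_force: [-0.5, 0.4, -0.1]
opening: 0.006
grasp_force: 0.0
```

Request:
play_rows(motion="-2 0 0 0 0 0 0.07; 0 0 0 0 0 0 0.07; 0 0 -3 0 0 0 0.07; 0 0 -3 0 0 0 0.07; 0 0 0 0 0 0 0.07")

```text
time: 5.35
ee_pos: [0.5436, -0.1475, 0.112]
tcp_rot: [[0.136, 0.991, 0.008], [0.991, -0.136, -0.004], [-0.003, 0.008, -1.0]]
ft_force: [0.4, -0.6, -1.3]
opening: 0.0064
grasp_force: 0.0
```

```bash
python3 - <<'E'
from m import *
where();f=shot("top","t1.png");measure(f)
shot("scene","s2.png")
E
```

```text
t 5.35 board xy 4.6687113407630125 -201.5770161302168 z 111.99447088447619 yaw tool y -0.13619000009029508 R z [ 0.0079 -0.0038 -1.    ] open 0.006381619345010841 F [ 0.4 -0.6 -1.3]
board ((566.269287109375, 52.722930908203125), (301.32086181640625, 257.3448791503906), 82.19706726074219) [ 52 109 141] z 0.030018860232878065
X [ 0.9907409  -0.13576622] yaw -0.13618681
[259. 154.] 418 h 0.07 world [658.  59.] board [90. 18.] min [66. -4.] max [114.  41.] [47. 43.]
[212. 205.] 191 h 0.048 world [552. 156.] board [-28. 100.] min [-48.  90.] max [ -7. 111.] [20. 41.]
[247. 204.] 177 h 0.047 world [556.  83.] board [-15.  29.] min [-24.   8.] max [-5. 49.] [19. 42.]
[281. 206.] 137 h 0.051 world [552.  14.] board [ -9. -40.] min [-22. -54.] max [  4. -28.] [25. 25.]
[251. 248.] 1030 h 0.049 world [465.  75.] board [-103.    9.] min [-128.  -46.] max [-79.  68.] [114.  48.]
```

View pics/s2.png

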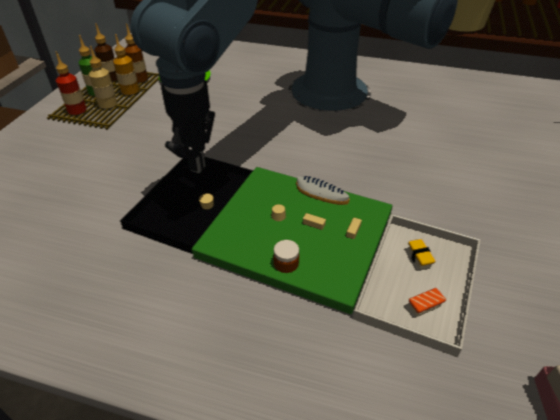

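Plug1 is in the pan at pixel (207,201) and nothing else has moved. Plug2 at (-9,-41) is next; I'll start from by ≈ -10.

Request:
play_rows(motion="2 0 0 0 0 0 0.07; 3.5 -0.3 0 0 0 0 0.07; 4 -0.3 0 0 0 0 0.07; 4 -0.3 0 0 0 0 0.07; 3.5 -0.2 0 0 0 0 0.07; 2 0 0 0 0 0 0.07; 0 0 0 0 0 0 0.07; 0 0 0 0 0 0 0.07")

```text
time: 6.25
ee_pos: [0.5548, 0.0438, 0.1061]
tcp_rot: [[0.135, 0.991, -0.002], [0.991, -0.135, -0.0], [-0.0, -0.002, -1.0]]
ft_force: [0.5, -0.5, -0.5]
opening: 0.006
grasp_force: 0.0
```

```bash
python3 -c "
from m import *
where()"
```

```text
t 6.25 board xy -10.107236651805373 -10.502405305247331 z 106.06620468568377 yaw tool y -0.13510957450639313 R z [-2.3e-03 -1.0e-04 -1.0e+00] open 0.005956782272839357 F [ 0.5 -0.5 -0.5]
```

Request:
play_rows(motion="0 0 1.5 0 0 0 0.07; 0 0 2 0 0 0 0.07; 0 0 1.6 0 0 0 0.07; 0 0 0.8 0 0 0 0.07; 0 0 0 0 0 0 0.07; -0.6 0 0 0 0 0 0.07; -1 0 0 0 0 0 0.07; -1.5 -0.1 0 0 0 0 0.07")

```text
time: 7.05
ee_pos: [0.5511, 0.0123, 0.0492]
tcp_rot: [[0.135, 0.991, 0.002], [0.991, -0.135, -0.0], [-0.0, 0.002, -1.0]]
ft_force: [1.3, -0.3, -0.2]
opening: 0.0062
grasp_force: 0.0
```

Request:
play_rows(motion="-2 -0.2 0 0 0 0 0.07; -2 -0.2 0 0 0 0 0.07; -2 -0.2 0 0 0 0 0.07; -2 -0.2 0 0 0 0 0.07; -2 -0.2 0 0 0 0 0.07; -2 -0.2 0 0 0 0 0.07; -2 -0.2 0 0 0 0 0.07; -2 -0.2 0 0 0 0 0.07")

```text
time: 7.85
ee_pos: [0.5126, -0.1452, 0.049]
tcp_rot: [[0.136, 0.991, 0.001], [0.991, -0.136, -0.001], [-0.001, 0.001, -1.0]]
ft_force: [0.8, -0.2, -0.1]
opening: 0.0059
grasp_force: 0.0
```

Request:
play_rows(motion="-0.9 0 0 0 0 0 0.07; 0 0 0 0 0 0 0.07; 0 0 -3 0 0 0 0.07; 0 0 -3 0 0 0 0.07; 0 0 0 0 0 0 0.07; 0 0 0 0 0 0 0.07")

```text
time: 8.45
ee_pos: [0.5122, -0.1518, 0.109]
tcp_rot: [[0.135, 0.991, 0.001], [0.991, -0.135, -0.001], [-0.0, 0.002, -1.0]]
ft_force: [0.2, 0.1, -0.7]
opening: 0.0059
grasp_force: 0.0
```

```bash
python3 - <<'E'
from m import *
where();f=shot("top","t2.png");measure(f)
g=shot("scene","s3.png");cv2.imwrite("pics/s3c.png",cv2.resize(g["color"][140:320,110:400,::-1],None,fx=2.5,fy=2.5))
E
```

```text
t 8.45 board xy -25.866368226433856 -210.04555926462646 z 108.98419909365165 yaw tool y -0.1352585630996119 R z [ 1.5e-03 -6.0e-04 -1.0e+00] open 0.0059342632461459295 F [ 0.2  0.1 -0.7]
board ((566.2467651367188, 52.69380187988281), (301.36444091796875, 257.2793273925781), 82.28868103027344) [ 52 108 142] z 0.030020275589937483
X [ 0.99095666 -0.13418196] yaw -0.13458793
[259. 154.] 417 h 0.069 world [658.  59.] board [90. 18.] min [66. -4.] max [114.  41.] [47. 43.]
[212. 206.] 192 h 0.047 world [552. 156.] board [-28. 101.] min [-48.  90.] max [ -7. 111.] [20. 41.]
[247. 204.] 177 h 0.048 world [556.  83.] board [-15.  29.] min [-24.   8.] max [-5. 49.] [19. 42.]
[251. 248.] 1030 h 0.049 world [465.  75.] board [-103.    9.] min [-128.  -45.] max [-79.  68.] [114.  48.]
```

View pics/s3c.png

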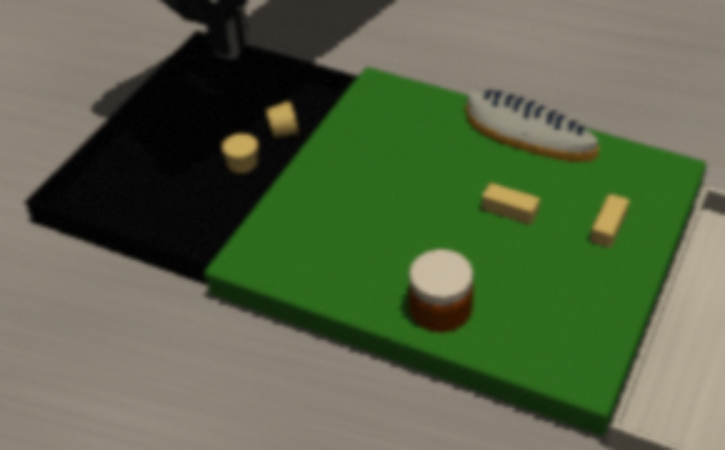

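Both plugs are in the pan, at crop (240,150) and (282,118), with the bars, jar and fillet unmoved. Bar2 is next, from behind at by ≈ 66, drifting slightly towards -x so it clears the plugs.

Request:
play_rows(motion="2 0 0 0 0 0 0.07; 4 0.3 0 0 0 0 0.07; 4.5 0.3 0 0 0 0 0.07; 4.6 0.3 0 0 0 0 0.07; 4.5 0.2 0 0 0 0 0.07; 4 0 0 0 0 0 0.07; 3 0 0 0 0 0 0.07; 1 0 0 0 0 0 0.07")

```text
time: 9.35
ee_pos: [0.5589, 0.1225, 0.1067]
tcp_rot: [[0.132, 0.991, -0.003], [0.991, -0.132, 0.0], [-0.0, -0.003, -1.0]]
ft_force: [-0.2, -1.0, -0.6]
opening: 0.0062
grasp_force: 0.0
```

Request:
play_rows(motion="0 0 0 0 0 0 0.07; 0 0 0 0 0 0 0.07")

```text
time: 9.55
ee_pos: [0.5595, 0.119, 0.1075]
tcp_rot: [[0.136, 0.991, -0.002], [0.991, -0.136, -0.0], [-0.001, -0.001, -1.0]]
ft_force: [0.2, -1.5, -1.2]
opening: 0.0062
grasp_force: 0.0
```

```bash
python3 -c "
from m import *
where()"
```

```text
t 9.55 board xy -15.622070476213384 64.67432735657616 z 107.48293951917988 yaw tool y -0.13637869509181488 R z [-1.6e-03 -5.0e-04 -1.0e+00] open 0.006242117200498192 F [ 0.2 -1.5 -1.2]
```

Request:
play_rows(motion="0.2 0 1.5 0 0 0 0.07; 0 0 2 0 0 0 0.07; 0 0 1.7 0 0 0 0.07; 0 0 0.8 0 0 0 0.07; 0 0 0 0 0 0 0.07; -0.6 0 0 0 0 0 0.07; -1 0 0 0 0 0 0.07; -1.5 -0.2 0 0 0 0 0.07")

```text
time: 10.35
ee_pos: [0.5549, 0.0906, 0.0493]
tcp_rot: [[0.135, 0.991, 0.002], [0.991, -0.135, -0.0], [0.0, 0.002, -1.0]]
ft_force: [-0.2, -0.6, 0.7]
opening: 0.0061
grasp_force: 0.1
```

Request:
play_rows(motion="-2 -0.3 0 0 0 0 0.07; -2 -0.3 0 0 0 0 0.07; -2 -0.3 0 0 0 0 0.07; -2 -0.3 0 0 0 0 0.07; -2 -0.3 0 0 0 0 0.07; -2 -0.3 0 0 0 0 0.07; 0 0 0 0 0 0 0.07")

```text
time: 11.05
ee_pos: [0.5196, -0.0276, 0.0489]
tcp_rot: [[0.139, 0.99, 0.001], [0.99, -0.139, -0.001], [-0.001, 0.001, -1.0]]
ft_force: [0.3, -0.1, 1.2]
opening: 0.0061
grasp_force: 0.0
```

```bash
python3 - <<'E'
from m import *
where();f=shot("top","t3.png");g=shot("scene","s4.png")
a=cv2.resize(f["color"][120:290,180:430,::-1],(400,272));b=cv2.resize(g["color"][140:320,110:400,::-1],(400,248))
cv2.imwrite("pics/c4.png",np.vstack([a,b]))
E
```

```text
t 11.05 board xy -35.30670610406395 -86.02335234504035 z 48.89675500939349 yaw tool y -0.1394535800832832 R z [ 9.e-04 -7.e-04 -1.e+00] open 0.006101930034654687 F [ 0.3 -0.1  1.2]
```

View pics/c4.png

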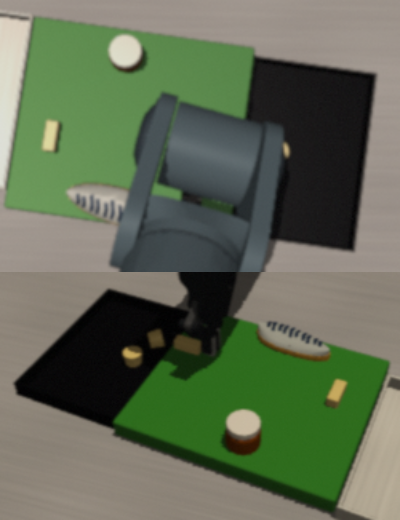

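Bar2 is straight ahead of the fingers, at the lower-panel pixel (187,345), near the board edge. I'll keep sweeping.

Request:
play_rows(motion="-1 -0.2 0 0 0 0 0.07; -2 -0.4 0 0 0 0 0.07; -2 -0.4 0 0 0 0 0.07; -2 -0.4 0 0 0 0 0.07; -2 -0.4 0 0 0 0 0.07; -2 -0.3 0 0 0 0 0.07; -1 0 0 0 0 0 0.07; 0 0 0 0 0 0 0.07")

```text
time: 11.95
ee_pos: [0.4831, -0.142, 0.0485]
tcp_rot: [[0.137, 0.991, 0.001], [0.991, -0.137, -0.0], [-0.0, 0.001, -1.0]]
ft_force: [0.7, 0.3, 1.3]
opening: 0.006
grasp_force: 0.0
```

Request:
play_rows(motion="0 0 -3 0 0 0 0.07; 0 0 -3 0 0 0 0.07; 2 0.3 0 0 0 0 0.07; 4 0.5 0 0 0 0 0.07; 4.5 0.6 0 0 0 0 0.07; 4.5 0.6 0 0 0 0 0.07; 4.5 0.6 0 0 0 0 0.07; 4.5 0.6 0 0 0 0 0.07")

```text
time: 12.75
ee_pos: [0.5472, 0.0953, 0.1083]
tcp_rot: [[0.134, 0.991, 0.0], [0.991, -0.134, 0.0], [0.0, 0.0, -1.0]]
ft_force: [0.2, -0.6, -0.0]
opening: 0.006
grasp_force: 0.0
```

```bash
python3 - <<'E'
from m import *
where();f=shot("top","t4.png");g=shot("scene","s5.png");measure(f)
a=cv2.resize(f["color"][120:290,180:430,::-1],(400,272));b=cv2.resize(g["color"][140:320,110:400,::-1],(500,310))
cv2.imwrite("pics/c5.png",np.vstack([cv2.copyMakeBorder(a,0,0,0,100,0),b]))
E
```

```text
t 12.75 board xy -24.634955046943254 39.47263577026023 z 108.30216658316947 yaw tool y -0.13459504616754533 R z [ 1.e-04  1.e-04 -1.e+00] open 0.005965424918979076 F [ 0.2 -0.6 -0. ]
board ((566.1824340820312, 52.596717834472656), (301.5250549316406, 257.4829406738281), 82.19706726074219) [ 99  39 104] z 0.030080268037610526
X [ 0.9907409  -0.13576628] yaw -0.13618685
[247. 191.] 3780 h 0.413 world [540.  55.] board [-26.  -1.] min [-100.  -45.] max [33. 58.] [140.  75.]
```

View pics/c5.png

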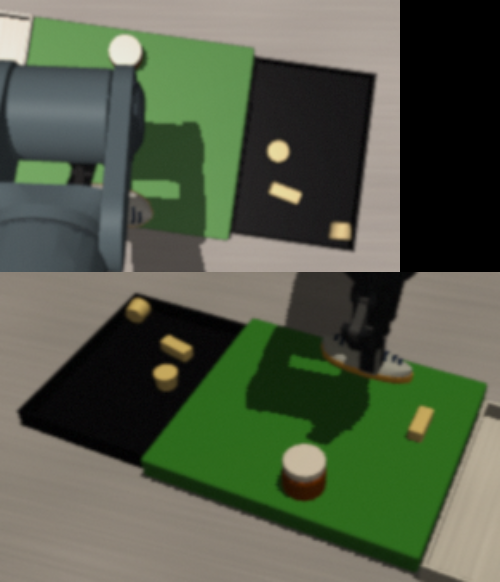

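Three offcuts are now in the pan, at upper-panel pixels (278,151), (285,193) and (340,231). Bar1 is last: I'll go behind it to (-28,131).

Request:
play_rows(motion="3 -0.1 0 0 0 0 0.07; 3.5 -0.2 0 0 0 0 0.07; 2 -0.1 0 0 0 0 0.07; 0.7 0 0 0 0 0 0.07; 0 0 0 0 0 0 0.07; 0 0 0 0 0 0 0.07")

```text
time: 13.45
ee_pos: [0.5555, 0.1833, 0.1081]
tcp_rot: [[0.136, 0.991, -0.0], [0.991, -0.136, -0.0], [-0.0, -0.0, -1.0]]
ft_force: [0.2, 0.0, 0.1]
opening: 0.0057
grasp_force: 0.0
```

```bash
python3 -c "
from m import *
where()"
```

```text
t 13.45 board xy -28.26999581592552 127.79674359372405 z 108.12792658959243 yaw tool y -0.13635036840018766 R z [-5.e-04 -4.e-04 -1.e+00] open 0.005724722399965892 F [0.2 0.  0.1]
```

Request:
play_rows(motion="0.4 0 1.5 0 0 0 0.07; 0 0 2 0 0 0 0.07; 0 0 1.7 0 0 0 0.07; 0 0 0.9 0 0 0 0.07; 0 0 0 0 0 0 0.07; -0.6 0 0 0 0 0 0.07; -1 0 0 0 0 0 0.07; -1.5 0.1 0 0 0 0 0.07")

```text
time: 14.25
ee_pos: [0.5535, 0.1565, 0.0482]
tcp_rot: [[0.135, 0.991, 0.002], [0.991, -0.135, 0.0], [0.0, 0.002, -1.0]]
ft_force: [-0.1, -0.4, 0.2]
opening: 0.0061
grasp_force: 0.1
```

Request:
play_rows(motion="-2 0.2 0 0 0 0 0.07; -2 0.3 0 0 0 0 0.07; -2 0.3 0 0 0 0 0.07; -2 0.3 0 0 0 0 0.07; -2 0.3 0 0 0 0 0.07; -2 0.3 0 0 0 0 0.07; -2 0.3 0 0 0 0 0.07; -2 0.3 0 0 0 0 0.07")

```text
time: 15.05
ee_pos: [0.5541, -0.0065, 0.048]
tcp_rot: [[0.136, 0.991, 0.001], [0.991, -0.136, -0.0], [-0.0, 0.001, -1.0]]
ft_force: [-0.4, 0.5, -0.5]
opening: 0.0059
grasp_force: 0.1
```

```bash
python3 - <<'E'
from m import *
where();f=shot("top","t5.png");g=shot("scene","s6.png")
a=cv2.resize(f["color"][120:290,180:430,::-1],(400,272));b=cv2.resize(g["color"][140:320,110:400,::-1],(500,310))
cv2.imwrite("pics/c6.png",np.vstack([cv2.copyMakeBorder(a,0,0,0,100,0),b]))
E
```

```text
t 15.05 board xy -4.009323174189145 -60.470116663636155 z 47.97999212642899 yaw tool y -0.13687233411054084 R z [ 1.1e-03 -4.0e-04 -1.0e+00] open 0.005917018044382104 F [-0.4  0.5 -0.5]
```

View pics/c6.png

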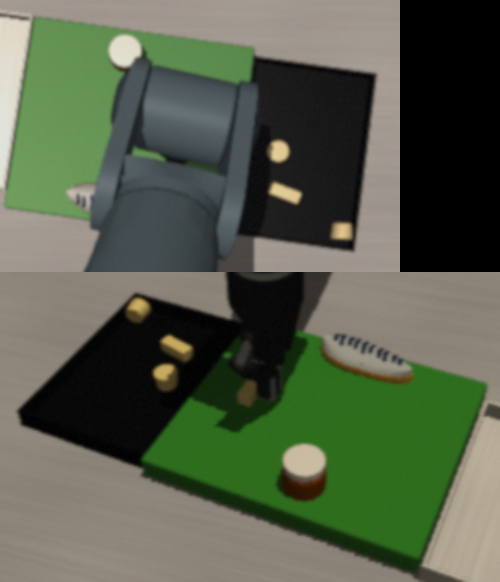

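Bar1 is ahead of the fingers, at the lower-panel pixel (247,393). I'll finish the stroke.

Request:
play_rows(motion="-2 0.3 0 0 0 0 0.07; -2 0.4 0 0 0 0 0.07; -2 0.4 0 0 0 0 0.07; -2 0.4 0 0 0 0 0.07; -2 0.4 0 0 0 0 0.07; -2 0.4 0 0 0 0 0.07; -1.5 0.2 0 0 0 0 0.07; 0 0 0 0 0 0 0.07")

```text
time: 15.95
ee_pos: [0.5607, -0.1432, 0.0477]
tcp_rot: [[0.138, 0.99, 0.001], [0.99, -0.138, -0.0], [-0.0, 0.001, -1.0]]
ft_force: [-0.0, 0.3, 0.7]
opening: 0.0061
grasp_force: 0.0
```

Request:
play_rows(motion="0 0 -3 0 0 0 0.07; 0 0 -4 0 0 0 0.07; 0 0 -4 0 0 0 0.07; 2 -3 -3 0 0 0 0.07; 3 -3 0 0 0 0 0.07; 4 -3 0 0 0 0 0.07; 4 -3 0 0 0 0 0.07; 4 -3 0 0 0 0 0.07")

```text
time: 16.75
ee_pos: [0.4333, 0.0492, 0.1871]
tcp_rot: [[0.136, 0.991, 0.0], [0.991, -0.136, 0.001], [0.001, 0.0, -1.0]]
ft_force: [2.0, 0.8, 0.8]
opening: 0.0059
grasp_force: 0.0
```

Request:
play_rows(motion="4 -3 0 0 0 0 0.07; 4 -3 0 0 0 0 0.07; 4 -3 0 0 0 0 0.07; 4 -3 0 0 0 0 0.07; 3 -2 0 0 0 0 0.07; 0 0 0 0 0 0 0.07; 0 0 0 0 0 0 0.07; 0 0 0 0 0 0 0.07")

```text
time: 17.55
ee_pos: [0.3221, 0.2539, 0.1872]
tcp_rot: [[0.136, 0.991, -0.0], [0.991, -0.136, -0.0], [-0.0, 0.0, -1.0]]
ft_force: [-0.4, -0.4, 0.9]
opening: 0.0061
grasp_force: 0.0
```

```bash
python3 - <<'E'
from m import *
where();f=shot("top","t6.png");g=shot("scene","s7.png");measure(f);P=pts(f)
a=cv2.resize(f["color"][120:290,180:430,::-1],(400,272));b=cv2.resize(g["color"][140:320,110:400,::-1],(500,310))
cv2.imwrite("pics/c7.png",np.vstack([cv2.copyMakeBorder(a,0,0,0,100,0),b]))
d=P[...,:2]*1000-C0;by=d@Y0
m=((f["color"].min(-1)>60)&(by<-153)&(by>-308)&(abs(d@X0)<114)).astype(np.uint8)
n,l,s,c=cv2.connectedComponentsWithStats(m)
for i in range(1,n):
    if s[i,4]>30: print("pan obj px",c[i].round(),s[i,4],"rel pan",(d[l==i]@np.c_[X0,Y0]).mean(0).round()-[1,-230],"ztop",np.percentile(P[l==i][:,2],95).round(3))
E
```

```text
t 17.55 board xy -269.06043028888104 166.1997979860105 z 187.20315967466905 yaw tool y -0.13657462174157675 R z [-0.e+00 -2.e-04 -1.e+00] open 0.006118088370601141 F [-0.4 -0.4  0.9]
board ((566.1943969726562, 52.776756286621094), (301.30108642578125, 257.1992492675781), 82.2612075805664) [ 52 109 141] z 0.030027511523707084
X [ 0.9908923  -0.13465716] yaw -0.13506746
[259. 154.] 418 h 0.07 world [658.  59.] board [90. 18.] min [66. -5.] max [114.  41.] [47. 43.]
[251. 248.] 1029 h 0.049 world [465.  75.] board [-103.    9.] min [-128.  -46.] max [-79.  68.] [114.  48.]
pan obj px [349. 211.] 328 rel pan [ 4. 43.] ztop 0.025
pan obj px [358. 240.] 169 rel pan [-56.  15.] ztop 0.021
pan obj px [393. 264.] 127 rel pan [-95. -63.] ztop 0.031
```

View pics/c7.png

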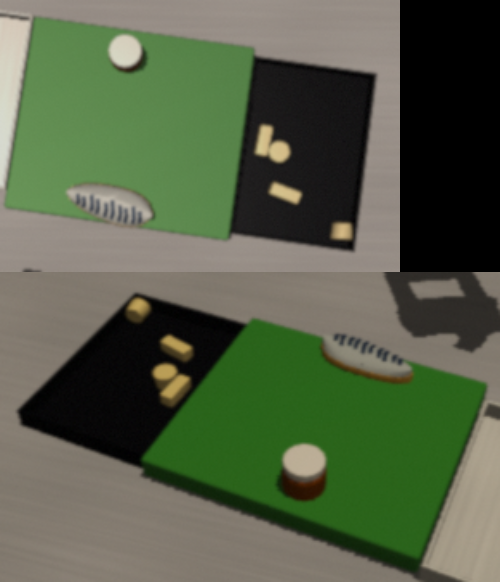

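All four offcuts lie in the scrap pan, at upper-panel pixels (264,140), (279,152), (285,193) and (341,231). The jar and fillet haven't moved, and the arm is clear.

```bash
python3 -c "
from plant import arm
print(arm.job_done())"
```

```text
the job is handed in; nothing more can be done
None
```

I swept all four offcuts into the black scrap pan and handed the job in at about 18 s of the 67 s; the last images show the fillet and jar unmoved, the arm never worked over the sushi pan (not re-measured), and no verdict was returned.

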